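# Set the ratchet to loosen and release the chapati-board clamp

## Task

The ratchet on the clamp that holds the chapati board is still set to tighten. Flip the small lever on top of its head over to the other side, then swing the handle counter-clockwise (seen from above) to loosen the nut until you feel it come up against its cushioned stop; press it lightly home there without forcing it, let go and leave everything else where it stands.

Things in the scene. Friction and masses are not known exactly. Their poses are not given: they have to be found in the camera images.
- clamp: Fixed steel clamp and the bamboo board it holds. Origin on the counter under the vertical nut axis, z up, x towards where the handle points at the start (to 0.03 rad), away from the board. Base plate 85 x 70 x 6 mm; round board 260 mm wide, centre at x = -165 mm, top 30 mm above the counter. A toe bar 26 mm wide, top 40 mm up, reaches from the axis over the board's edge.
- spindle: Steel post of the clamp with all that turns on it (nut, ratchet) and the toe, which rises 3 mm as the nut is loosened. Origin on the counter under the nut axis. The nut, 40 mm up under the ratchet head, is a hexagon 38 mm over its corners.
- clamp_axis (a point): Point on the vertical nut axis, 64 mm above the counter (handle's mid-height), inside the round steel ratchet head, which is 76 mm in diameter with its top 78 mm above the counter. Handle and nut turn about this axis.
- handle_grip (a point): Middle of the handle's black grip, on its centre line, 135 mm from the nut axis, 64 mm up. x points outward along the handle, y to its left (counter-clockwise), z up. Grip: level cylinder, 24 mm diameter, from 92 to 177 mm off the axis, only counter below. Nearer in is a steel neck 34 mm wide, top 77 mm up. Push here: 1 to 3 N while the ratchet clicks free, 6 N to turn the nut.
- lever_tab (a point): Top centre of the lever's black upright tab, 108.5 mm above the counter; tab 10 mm thick along its travel, 14 mm long, standing 25 mm above the 10 mm wide lever arm. It stands over the ratchet head, about 33 mm from the nut axis towards the grip, 25 mm left or right of the handle's centre line. About 3 N moves it; past the middle a spring snaps it on to the far side. Its ends are hard.
- lever_pivot (a point): Lever's vertical pivot on top of the handle's neck, on its centre line 70 mm from the nut axis towards the grip, 84 mm above the counter. The tab is 45 mm from it, on the side towards the nut axis.
- lever (a joint): Direction lever angle (rad), -0.6 to 0.6; starts near -0.6. Negative: tab left of the handle's centre line, looking from the head outward along the handle (+y of handle_grip): the ratchet drives the nut clockwise only (tightens) and clicks free the other way. Positive: tab on the right (-y): it drives the nut counter-clockwise (loosens).
- nut (a joint): Turn of the nut (rad): 0 tight at the start, grows counter-clockwise; stays where left. The handle has about 0.1 rad of lost motion on it. A hidden rubber stop, only felt, ends it between 0.75 and 1.15: there the force at the grip climbs from 6 N by some 0.6 N per mm of travel. Press home with 10 to 14 N in all at the grip for half a second; over 16 N is too much. The nut then stays on it.
- rolling_pin: Bystander: steel rolling pin, 42 mm thick, 280 mm long with its two plastic grips, lying on the counter. Origin under its middle, x along it.
- canister: Bystander: glass canister with bamboo lid, 100 mm diameter, 133 mm tall; origin at the centre of its underside.
- spatula: Bystander: teal silicone spatula lying flat across the board, 285 mm long, up to 55 mm wide, 9 mm thick; origin on its underside, blade end at +x.
- dispenser: Bystander: white plastic push dispenser, 72 mm diameter, 163 mm tall; origin at the centre of its underside.

How it is judged:
On the way, in this order (a step that is already met when the one before it is completed fails the run):
1. the direction lever is flipped to the loosening side while the nut is still tight (value of joint lever above 0.3 rad and value of joint nut below 0.1 rad), for 0.2 s.
2. the nut is turned counter-clockwise until it presses on its cushioned stop (value of joint nut above 0.65 rad and contact force between spindle and clamp above 10 N), for 0.2 s.
At the end, for the whole second after the job is handed in: Lever on the loosening side (above 0.3 rad); nut at rest, turned over 0.65 rad, still resting on its cushioned stop (over 3 N between nut and stop) after pressing it with over 10 N there (some 3 N beyond the turning force at the grip) for 0.2 s; nothing touched (value of joint lever above 0.3 rad and value of joint nut above 0.65 rad and contact force between spindle and clamp above 3 N and velocity of joint nut between -0.2 and 0.2 rad/s).
It fails at once if the stop's cushion is overloaded (more than 55 N at the stop, 16 to 20 N in all at the grip) (contact force between spindle and clamp above 55 N).
It fails at once if the nut is tightened further by more than 0.06 rad (value of joint nut below -0.06 rad).
It fails at once if a bystander is moved by more than 30 mm (distance of any of rolling_pin, canister, spatula, dispenser from where it was at the start of the episode above 0.03 m).
It also fails if it takes over 64 s, if anything falls off the work surface, if the arm or the gripper's body presses on something with over 40 N, if the wrist force passes 120 N, or if a joint passes its speed limit or range.

## Robot

A 6-joint arm with a two-finger parallel gripper is mounted at the origin on the work surface. World frame = base frame: x ahead of the robot, y to its left, z up, the work surface at z = 0. Lengths are in m, angles in rad, forces in N, time in s.
With the tool pointing down it reaches from about 0.35 to 0.725 m from the base axis. Payload 6 kg.
Tool frame: the origin (TCP) lies midway between the tips of the shut fingers; the grasp point (between the pads) lies 19 mm behind it (ctrl.grip_point_offset is the distance from the TCP to the grasp point, in m); z points along the fingers, x is the direction in which the jaws open and shut, and the axes are right-handed (so a half turn about z gives the same grasp; the last joint's range is limited). The gripper opens to 85 mm and grips with 20 to 120 N. Pads are 22 mm wide; open, the fingers measure 114 mm over their backs; the gripper's body (76 mm by 85 mm) begins 54 mm behind the grasp point. The pads swing forward as they close: fully open they stand 13 mm farther back than shut.
Start: joints at [1.545, 0.04, 0.085, 0, -1.615, -0.334], TCP at [0.211, 0.562, 0.231] pointing down, gripper open.
Joint ranges: [-2.56, 2.56], [-1.29, 2.01], [-1.08, 1.49], [-3.29, 1.98], [-2.81, -0.18], [-2.99, 2.99]. Speed limits (rad/s): [2.57, 2.57, 3.01, 3.14, 3.14, 3.14].

## Interface

Orientations are given as a unit quaternion [w, x, y, z].
In Python, from workcell import ctrl, grab_frame, camera_params, ticket gives the robot as it stands. The module is installed in compiled form; this text tells all that it offers.
- The arm moves only by the tool servo_tool, never from a script. Its argument "targets" is one flat list of numbers, 6 for each row, row after row: the shift along the tool's x, y, z each as a share of 300 mm, from -1 to 1, then the turn, a rotation vector about the tool's x, y, z each as a share of pi/2 rad, from -1 to 1. In form: [dx, dy, dz, rx, ry, rz, dx, dy, dz, rx, ry, rz, ...]. A call has 1 to 12 rows; each row is the pose to reach, as a shift and turn from the pose commanded when the call began, along the tool's axes at that moment; what a row does not reach only later rows make up. A row lasts 1/12 s, in which the tool goes at most 41.7 mm and 7.16 degrees, less where a joint would pass 70% of its speed; a pose out of reach is approached as far as the arm can. A call with a number of a shift or a turn outside -1 to 1 is refused whole. A call with a gripper value outside its range is refused whole. "gripper" is the opening, from 0 (shut) to 1 (fully open), set as the call begins (left out, the last holds). The fingers move at their own pace and stop on an object; "grip_force" is the grip in N (left out, the last holds). Time passes only in rows, so rows that repeat a pose let the fingers close. It gives the time, the measured TCP pose, the force and the opening at its end, in the units of the state.
- ctrl.sense(): the state, without advancing time (a new reading comes with each control period).
- grab_frame(name): name is "scene" or "side" or "wrist"; returns the picture (480x640x3 uint8, red, green, blue); there is no depth.
- camera_params(name): a dict with "camera_matrix" (3x3 intrinsics, pixels), "camera_from_world" (4x4, takes a point from world to camera coordinates). Camera axes: x right, y down, z forward; pixel columns grow to the right and rows downward; lengths in m; the calibration is good to about 2 mm. A picture is of the moment at which its call begins: read the wrist's pose just before it. camera_params takes no time and is no camera call; for the wrist camera it gives the pose at the moment of the call.
- ticket.close_job(): hands the job in, once; it reports no verdict.
The state is a dict: "time": time; "joints": joint angles; "qd": joint speeds; "tau": joint torques, N m; "eef_pos": TCP position; "ee_rot": TCP orientation; "ft_force": force on the tool from outside, world axes, zero at the start; "torque": the same for the moment, N m; "width": finger opening in m.
Only numpy, scipy, OpenCV 4.12 (cv2) and the standard library are available. Lean on these libraries where they do the work, as an engineer would, in place of code of your own. Each camera call takes 0.05 s, during which the arm holds its last target. There are 200 camera calls.

## Working session

There is one attempt and no reset: what is moved stays moved. The work goes in short steps, Python scripts to look and compute and a tool call to move; the robot and the scene stay as the last step left them, time stands still between calls to the robot, and variables do not carry over. Pictures are saved under pics/ and viewed, about 8 in all and at most 12, crops included, and the job is handed in when it is done.

Besides the shell and the picture viewer there is one more tool, called after ">>>" by a JSON object that holds its "name" and its "arguments". servo_tool: Moves the arm, as the interface text tells. Its arguments: {"type":"object","properties":{"targets":{"type":"array"},"gripper":{"type":"number"},"grip_force":{"type":"number"}},"required":["targets"]}

```bash
mkdir -p pics
cat > h.py <<'E'
import numpy as np, cv2
from workcell import ctrl, grab_frame, camera_params, ticket
from scipy.spatial.transform import Rotation as R
def snap(n,f):
    im=grab_frame(n); cv2.imwrite('pics/'+f,im[:,:,::-1]); return im
def proj(n,P):
    c=camera_params(n);K=np.array(c['camera_matrix']);T=np.array(c['camera_from_world'])
    p=(T[:3,:3]@np.atleast_2d(P).T).T+T[:3,3]; q=(K@p.T).T; return q[:,:2]/q[:,2:]
def back(n,uv,z):
    c=camera_params(n);K=np.array(c['camera_matrix']);T=np.array(c['camera_from_world'])
    o=-T[:3,:3].T@T[:3,3]; d=T[:3,:3].T@np.linalg.solve(K,[uv[0],uv[1],1]); return o+d*(z-o[2])/d[2]
def rot(s=None):
    s=s or ctrl.sense(); q=np.array(s['ee_rot']); return R.from_quat(q[[1,2,3,0]]) if q.size==4 else R.from_matrix(q)
E
python3 - <<'E'
from h import *
a=snap('scene','s0.png');b=snap('side','d0.png');print(ctrl.sense());print(rot().as_matrix().round(3))
for n in('scene','side'):
    T=np.array(camera_params(n)['camera_from_world']);print(n,(-T[:3,:3].T@T[:3,3]).round(3))
E
```

```text
{'time': 0.1, 'joints': array([ 1.54466290e+00,  4.07806439e-02,  8.38821179e-02, -4.14548746e-04,
       -1.61548961e+00, -3.33665791e-01]), 'qd': array([-0.00106799, -0.00088375,  0.00312616,  0.00027551, -0.00291909,
        0.00099552]), 'tau': array([-5.99763720e-03, -3.69340754e+01,  3.48277295e+01,  6.95174709e+00,
       -4.50943946e-03,  4.67621035e-06]), 'eef_pos': array([0.21109595, 0.56131866, 0.2303454 ]), 'ee_rot': array([-6.37075154e-04, -5.69179354e-01,  8.22212982e-01, -5.20077487e-04]), 'ft_force': array([-0.67256905, -0.23542414, -0.65866138]), 'torque': array([ 0.02204425, -0.0507823 , -0.02728244]), 'width': 0.08509966660934169}
[[-0.352 -0.936 -0.   ]
 [-0.936  0.352 -0.002]
 [ 0.002 -0.    -1.   ]]
scene [ 0.867 -0.599  1.098]
side [-0.093 -0.665  0.779]
```

View pics/s0.png

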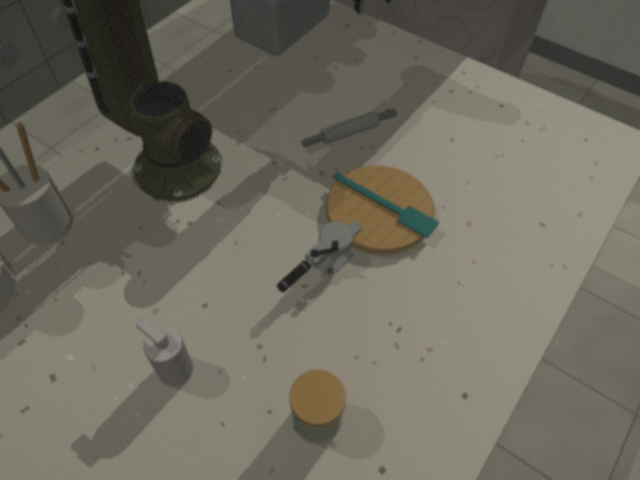

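View pics/d0.png

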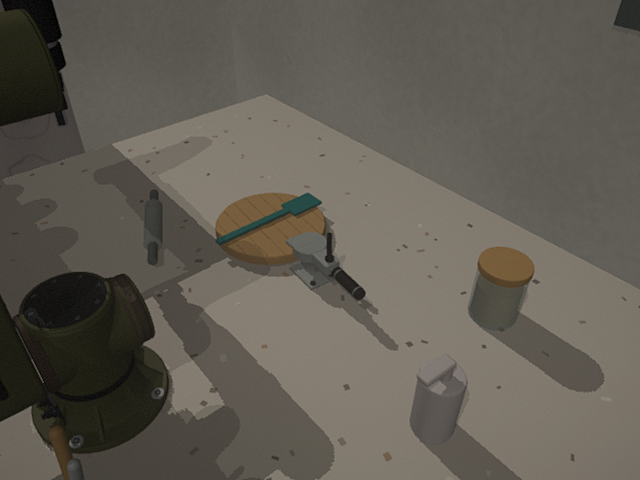

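The handle runs from the head at scene (340,237) to the grip end at (283,285); in the side view the head is at (315,250), the tab at (330,237) and the grip end at (360,292). The canister and dispenser are well clear. I'll enlarge both views to read exact pixels.

Run:
```python
from h import *
a=cv2.imread('pics/s0.png')[205:305,265:375];b=cv2.imread('pics/d0.png')[220:320,270:380]
o=np.hstack([cv2.resize(x,None,fx=3.63,fy=3.63,interpolation=cv2.INTER_CUBIC) for x in(a,b)])
o=cv2.convertScaleAbs(o,alpha=1.6)
for i in range(11):
    for off,x0 in((0,265),(399,270)):
        x=int(off+i*36.3);cv2.line(o,(x,0),(x,6),(0,0,255),1);cv2.putText(o,str(x0+10*i),(x,16),0,.35,(0,0,255))
    y=int(i*36.3)
    for off,y0 in((0,205),(399,220)): cv2.putText(o,str(y0+10*i),(off,y+4),0,.35,(255,0,0))
cv2.imwrite('pics/c0.png',o)
```

```text
(no output)
```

View pics/c0.png

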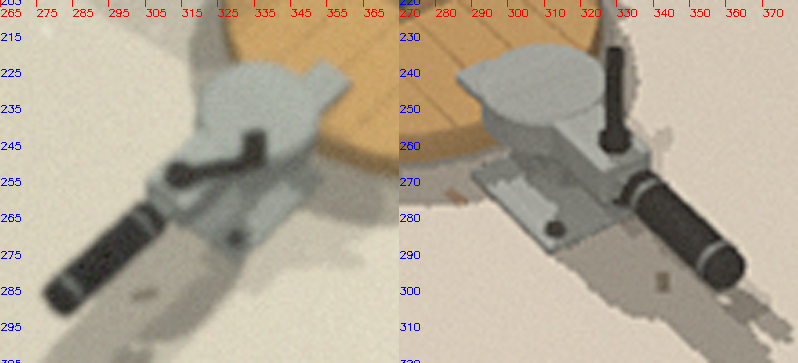

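The crop shows, in scene pixels, head top at (336,232.5), pivot (314.6,253), tab top (335,242) and grip end (281.5,287). In side pixels they are head (310,243.5), pivot (329.5,259), tab top (329,234) and grip end (361,294).

Run:
```python
from h import *
from scipy.optimize import least_squares
def pts(p):
    x,y,a,l=p;u=np.array([np.cos(a),np.sin(a)]);v=np.array([-u[1],u[0]]);o=np.array([x,y])
    t=o+u*(.07-.045*np.cos(l))-v*.045*np.sin(l)
    return np.array([[*o,.078],[*(o+.07*u),.086],[*t,.1085],[*(o+.175*u),.064]])
S=np.array([[336,232.5],[314.6,253],[335.2,242],[281.5,287]]);D=np.array([[310,243.5],[329.5,259],[329.2,233.8],[361,294]])
for n,A in(('scene',S),('side',D)):
    print(n,[back(n,A[i],z).round(3) for i,z in enumerate((.078,.086,.1085,.064))])
f=lambda p:np.r_[(proj('scene',pts(p))-S).ravel(),(proj('side',pts(p))-D).ravel()]
r=least_squares(f,[.45,0,-1.5,-.6]);print(r.x,r.fun.round(1).reshape(-1,2).tolist());print(pts(r.x).round(4))
for n,A in(('scene',[(313,400),(172,370),(350,127)]),): print([back(n,q,z).round(3) for q,z in zip(A,(.1,.08,.02))])
```

```text
scene [array([0.48 , 0.022, 0.078]), array([ 0.477, -0.054,  0.086]), array([ 0.504, -0.018,  0.109]), array([ 0.463, -0.152,  0.064])]
side [array([0.476, 0.013, 0.078]), array([ 0.468, -0.058,  0.086]), array([ 0.502, -0.017,  0.109]), array([ 0.462, -0.155,  0.064])]
[ 0.48020491  0.01859091 -1.67024113 -0.62514131] [[-0.9, 1.1], [-0.7, -1.8], [-0.4, -0.4], [-1.1, 1.0], [-0.3, -1.9], [-0.0, -2.8], [0.4, -0.1], [0.6, 0.1]]
[[ 0.4802  0.0186  0.078 ]
 [ 0.4733 -0.0511  0.086 ]
 [ 0.5031 -0.0174  0.1085]
 [ 0.4628 -0.1555  0.064 ]]
[array([ 0.666, -0.318,  0.1  ]), array([ 0.415, -0.423,  0.08 ]), array([0.29 , 0.365, 0.02 ])]
```

Both views agree to within a few mm. Axis is about (0.480, 0.018), the handle direction about -1.67 rad, and the tab at (0.503, -0.017) on its left side. I'll go to the left of the tab with the fingers shut.

>>> {"name": "servo_tool", "arguments": {"targets": [0.36,-0.42,0,0,0,0,0.72,-0.84,0,0,0,0,0.72,-0.84,0,0,0,0,0.72,-0.84,0,0,0,0,0.72,-0.84,0,0,0,0,0.72,-0.84,0,0,0,0,0.72,-0.84,0,0,0,0,0.72,-0.84,0,0,0,0,0.72,-0.84,0,0,0,0,0.72,-0.84,0,0,0,0], "gripper": 0}}

```text
time: 0.93
eef_pos: [0.3718, 0.269, 0.2314]
ee_rot: [0.0, -0.568, 0.823, 0.0]
ft_force: [-0.8, 0.5, -0.3]
width: -0.0003
```

>>> {"name": "servo_tool", "arguments": {"targets": [0.36,-0.42,0.1,0,0,-0.08,0.72,-0.84,0.2,0,0,-0.166,0.72,-0.84,0.2,0,0,-0.166,0.72,-0.84,0.2,0,0,-0.166,0.72,-0.84,0.2,0,0,-0.166,0.72,-0.84,0.2,0,0,-0.166,0.72,-0.84,0.2,0,0,-0.166,0.72,-0.84,0.2,0,0,-0.166,0.72,-0.84,0.2,0,0,-0.166,0.72,-0.84,0.2,0,0,-0.166,0.72,-0.84,0.2,0,0,-0.166,0.72,-0.84,0.2,0,0,-0.166]}}

```text
time: 1.93
eef_pos: [0.5308, -0.0191, 0.1711]
ee_rot: [-0.0, -0.672, 0.741, 0.0]
ft_force: [0.6, -0.3, 0.1]
width: -0.0001
```

Run:
```python
from h import *
s=ctrl.sense();print(s['time'],s['eef_pos'],s['ft_force'],s['width']);print(rot().as_matrix().round(3))
snap('wrist','w1.png')
P=[[.4802,.0186,.078],[.4733,-.0511,.086],[.5031,-.0174,.1085],[*(s['eef_pos'][:2]),.0]]
print(proj('wrist',P).round(0))
```

```text
1.9333 [ 0.53081273 -0.01913663  0.17106546] [ 0.63824347 -0.28622987  0.1179031 ] -0.0001479996675587757
[[-0.098 -0.995 -0.001]
 [-0.995  0.098 -0.   ]
 [ 0.     0.001 -1.   ]]
[[283. 315.]
 [375. 320.]
 [327. 300.]
 [325. 226.]]
```

View pics/w1.png

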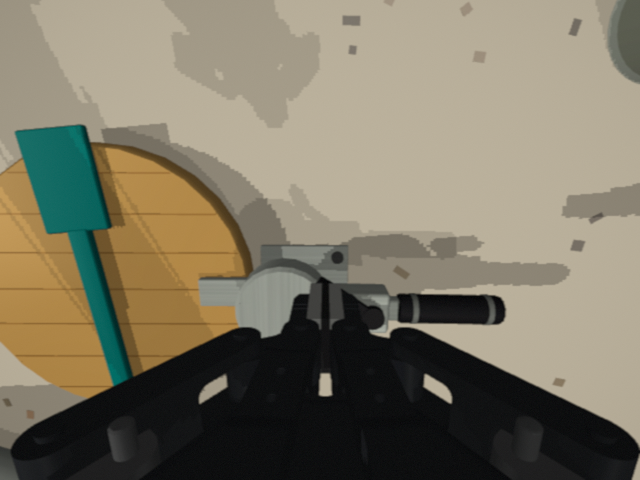

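The wrist view matches the fit: pivot at (372,318) against a predicted (375,320), and the head circle centred near (285,315). Next I descend beside the tab.

>>> {"name": "servo_tool", "arguments": {"targets": [0,0,0.1,0,0,0,0,0,0.2,0,0,0,0,0,0.26,0,0,0,0,0,0.26,0,0,0,0,0,0.26,0,0,0]}}

```text
time: 2.4
eef_pos: [0.5306, -0.0194, 0.0936]
ee_rot: [-0.0, -0.672, 0.741, -0.0]
ft_force: [0.6, 0.2, 0.3]
width: -0.0002
```

>>> {"name": "servo_tool", "arguments": {"targets": [0,0.015,0,0,0,0,0,0.03,0,0,0,0,0,0.04,0,0,0,0,0,0.05,0,0,0,0,0,0.06,0,0,0,0,0,0.07,0,0,0,0,0,0.07,0,0,0,0]}}

```text
time: 2.98
eef_pos: [0.5117, -0.0177, 0.0955]
ee_rot: [0.003, -0.671, 0.741, -0.002]
ft_force: [4.2, -0.4, 1.7]
width: -0.0001
```

Run:
```python
from h import *
s=ctrl.sense();print(s['time'],s['eef_pos'],s['ft_force'])
b=grab_frame('side')[200:310,260:380];a=grab_frame('scene')[195:305,265:385]
o=np.hstack([cv2.resize(x,None,fx=3.3,fy=3.3,interpolation=cv2.INTER_CUBIC) for x in(a,b)])[:,:,::-1]
cv2.imwrite('pics/c1.png',cv2.convertScaleAbs(o,alpha=1.5))
```

```text
2.9833 [ 0.51173954 -0.01773059  0.09548285] [ 4.20678293 -0.44215043  1.72138721]
```

View pics/c1.png

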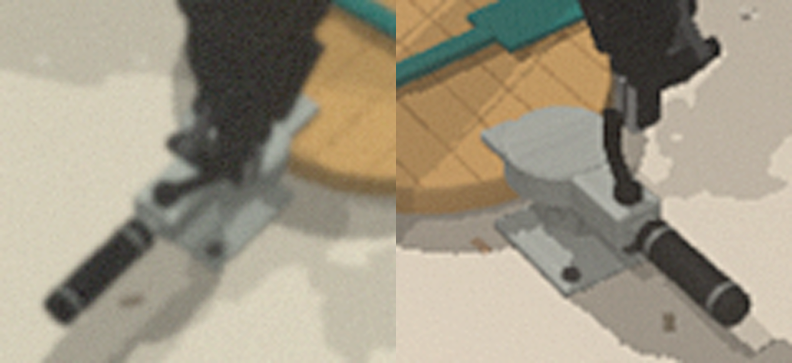

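The fingers are on the tab with 4 N and it has begun to move. I continue past the middle.

>>> {"name": "servo_tool", "arguments": {"targets": [0,0.01,0,0,0,0,0,0.02,0,0,0,0,0,0.03,0,0,0,0,0,0.04,0,0,0,0,0,0.05,0,0,0,0,0,0.05,0,0,0,0]}}

```text
time: 3.58
eef_pos: [0.494, -0.0167, 0.0929]
ee_rot: [-0.001, -0.671, 0.741, 0.0]
ft_force: [0.3, 0.3, 0.5]
width: 0.0
```

>>> {"name": "servo_tool", "arguments": {"targets": [0,0.01,0,0,0,0,0,0.02,0,0,0,0,0,0.03,0,0,0,0,0,0.035,0,0,0,0,0,0.035,0,0,0,0]}}

```text
time: 4.0
eef_pos: [0.4843, -0.0156, 0.0933]
ee_rot: [-0.0, -0.671, 0.741, -0.0]
ft_force: [-0.1, 0.1, -0.1]
width: -0.0002
```

Run:
```python
from h import *
s=ctrl.sense();print(s['time'],s['eef_pos'],s['ft_force'])
b=grab_frame('side')[200:310,260:380];a=grab_frame('scene')[195:305,265:385]
o=np.hstack([cv2.resize(x,None,fx=3.3,fy=3.3,interpolation=cv2.INTER_CUBIC) for x in(a,b)])[:,:,::-1]
cv2.imwrite('pics/c2.png',cv2.convertScaleAbs(o,alpha=1.5))
```

```text
4.0 [ 0.48427944 -0.01563749  0.09334561] [-0.13262303  0.08075224 -0.1499226 ]
```

View pics/c2.png

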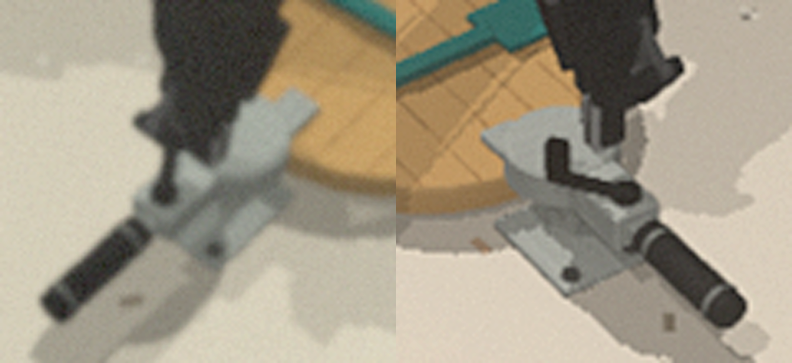

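The tab now stands on the right side and the finger force is back to zero. I go up, over to the clockwise side of the grip, and down.

>>> {"name": "servo_tool", "arguments": {"targets": [0,0,-0.13,0,0,0,0,0,-0.2,0,0,0,0,0,-0.2,0,0,0,0.13,0.06,-0.2,0,0,0,0.26,0.12,-0.2,0,0,0,0.34,0.16,-0.2,0,0,0,0.34,0.16,-0.2,0,0,0,0.34,0.16,-0.1,0,0,0,0.34,0.16,0.0,0,0,0,0.34,0.16,0.1,0,0,0,0.34,0.16,0.155,0,0,0,0.34,0.16,0.155,0,0,0]}}

```text
time: 5.1
eef_pos: [0.4241, -0.1123, 0.0425]
ee_rot: [-0.003, -0.671, 0.741, 0.002]
ft_force: [-0.9, 0.4, 0.4]
width: 0.0001
```

Run:
```python
from h import *
s=ctrl.sense();print(s['time'],s['eef_pos'],s['ft_force'])
b=grab_frame('side')[200:320,260:390];a=grab_frame('scene')[195:315,255:385]
o=np.hstack([cv2.resize(x,None,fx=3,fy=3,interpolation=cv2.INTER_CUBIC) for x in(a,b)])[:,:,::-1]
cv2.imwrite('pics/c3.png',cv2.convertScaleAbs(o,alpha=1.5))
```

```text
5.1 [ 0.42412308 -0.1122812   0.04245462] [-0.86931136  0.37044875  0.42938007]
```

View pics/c3.png

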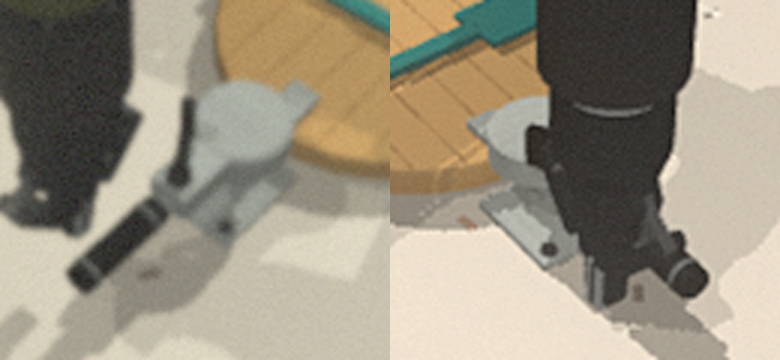

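All clear, with the lever fully over. Now I push, the tool turning with the handle: approach 20 mm, then 0.30 rad.

>>> {"name": "servo_tool", "arguments": {"targets": [0,-0.025,0,0,0,0,0,-0.05,0,0,0,0,0,-0.067,0,0,0,0,0.004,-0.094,0,0,0,-0.038,0.006,-0.121,0,0,0,-0.076,0.0065,-0.149,0,0,0,-0.115,0.005,-0.176,0,0,0,-0.153,0.003,-0.203,0,0,0,-0.191,0.003,-0.203,0,0,0,-0.191]}}

```text
time: 5.95
eef_pos: [0.4878, -0.1194, 0.0469]
ee_rot: [0.001, 0.775, -0.632, -0.001]
ft_force: [-4.4, -0.7, 1.1]
width: -0.0001
```

```bash
cat >> h.py <<'E'
def st():
    s=ctrl.sense();M=rot(s).as_matrix();d=np.array(s['eef_pos'])[:2]-[.4802,.0186]
    print(round(s['time'],2),'pos',s['eef_pos'].round(4),'F',s['ft_force'].round(1),'tool yaw',np.arctan2(M[1,0],M[0,0]).round(3),'rel r,d mm',(1e3*d@M[:2,:2]).round(1),'F in tool',(s['ft_force']@M).round(1))
E
python3 -c "from h import *;st()"
```

```text
5.95 pos [ 0.4878 -0.1194  0.0469] F [-4.4 -0.7  1.1] tool yaw -1.368 rel r,d mm [136.7  20.4] F in tool [-0.2  4.4 -1.1]
```

>>> {"name": "servo_tool", "arguments": {"targets": [0.002,-0.014,0,0,0,-0.019,0.004,-0.027,0,0,0,-0.038,0.005,-0.041,0,0,0,-0.057,0.006,-0.054,0,0,0,-0.076,0.006,-0.068,0,0,0,-0.095,0.0065,-0.082,0,0,0,-0.115,0.006,-0.096,0,0,0,-0.134,0.005,-0.109,0,0,0,-0.153,0.004,-0.123,0,0,0,-0.172,0.003,-0.136,0,0,0,-0.191,0.003,-0.136,0,0,0,-0.191]}}

```text
time: 6.87
eef_pos: [0.5269, -0.1122, 0.0467]
ee_rot: [0.001, 0.86, -0.51, -0.001]
ft_force: [-5.4, 1.1, 1.9]
width: -0.0002
```

Run:
```python
from h import *
st()
b=grab_frame('side')[180:300,260:390];a=grab_frame('scene')[195:315,275:405]
o=np.hstack([cv2.resize(x,None,fx=3,fy=3,interpolation=cv2.INTER_CUBIC) for x in(a,b)])[:,:,::-1]
cv2.imwrite('pics/c4.png',cv2.convertScaleAbs(o,alpha=1.5))
```

```text
6.87 pos [ 0.5269 -0.1122  0.0467] F [-5.4  1.1  1.9] tool yaw -1.071 rel r,d mm [137.2  21.8] F in tool [-3.5  4.2 -1.8]
```

View pics/c4.png

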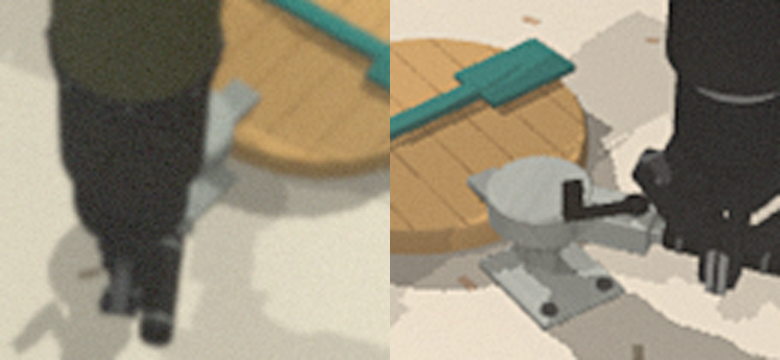

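Handle has turned about 0.6 rad with the lever still right. I go 0.15 rad further, then in small steps while reading the force.

>>> {"name": "servo_tool", "arguments": {"targets": [0.002,-0.014,0,0,0,-0.019,0.004,-0.027,0,0,0,-0.038,0.005,-0.041,0,0,0,-0.057,0.006,-0.054,0,0,0,-0.076,0.006,-0.068,0,0,0,-0.095,0.006,-0.068,0,0,0,-0.095]}}

```text
time: 7.47
eef_pos: [0.5456, -0.1041, 0.0467]
ee_rot: [0.001, 0.896, -0.445, -0.001]
ft_force: [-5.5, -0.2, 1.4]
width: -0.0001
```

>>> {"name": "servo_tool", "arguments": {"targets": [0.001,-0.007,0,0,0,-0.01,0.002,-0.014,0,0,0,-0.019,0.003,-0.02,0,0,0,-0.029,0.004,-0.027,0,0,0,-0.038,0.004,-0.027,0,0,0,-0.038]}}

```text
time: 7.88
eef_pos: [0.5525, -0.1004, 0.0467]
ee_rot: [0.001, 0.908, -0.418, -0.001]
ft_force: [-6.7, -1.2, 2.1]
width: 0.0004
```

```bash
python3 -c "from h import *;st()"
```

```text
7.88 pos [ 0.5525 -0.1004  0.0467] F [-6.7 -1.2  2.1] tool yaw -0.863 rel r,d mm [137.4  22.5] F in tool [-3.4  5.9 -2.1]
```

>>> {"name": "servo_tool", "arguments": {"targets": [0.001,-0.007,0,0,0,-0.01,0.002,-0.014,0,0,0,-0.019,0.002,-0.014,0,0,0,-0.019]}}

```text
time: 8.13
eef_pos: [0.556, -0.0982, 0.0467]
ee_rot: [0.001, 0.914, -0.405, -0.001]
ft_force: [-5.6, -2.2, 1.1]
width: 0.0002
```

```bash
python3 -c "from h import *;st()"
```

```text
8.13 pos [ 0.556  -0.0982  0.0467] F [-5.6 -2.2  1.1] tool yaw -0.833 rel r,d mm [137.4  22.4] F in tool [-2.1  5.6 -1.1]
```

>>> {"name": "servo_tool", "arguments": {"targets": [0.001,-0.007,0,0,0,-0.01,0.002,-0.014,0,0,0,-0.019,0.002,-0.014,0,0,0,-0.019]}}

```text
time: 8.38
eef_pos: [0.5596, -0.0958, 0.0467]
ee_rot: [0.001, 0.92, -0.391, -0.001]
ft_force: [-5.4, -0.8, 3.0]
width: -0.0003
```

```bash
python3 -c "from h import *;st()"
```

```text
8.38 pos [ 0.5596 -0.0958  0.0467] F [-5.4 -0.8  3. ] tool yaw -0.803 rel r,d mm [137.4  22.3] F in tool [-3.2  4.5 -3. ]
```

>>> {"name": "servo_tool", "arguments": {"targets": [0.001,-0.007,0,0,0,-0.01,0.002,-0.014,0,0,0,-0.019,0.002,-0.014,0,0,0,-0.019]}}

```text
time: 8.63
eef_pos: [0.563, -0.0934, 0.0467]
ee_rot: [0.001, 0.926, -0.377, -0.001]
ft_force: [-5.5, -2.6, 2.0]
width: -0.0001
```

>>> {"name": "servo_tool", "arguments": {"targets": [0.001,-0.007,0,0,0,-0.01,0.002,-0.014,0,0,0,-0.019,0.002,-0.014,0,0,0,-0.019]}}

```text
time: 8.88
eef_pos: [0.5664, -0.0908, 0.0467]
ee_rot: [0.001, 0.932, -0.363, -0.001]
ft_force: [-5.6, -1.6, 0.6]
width: -0.0001
```

```bash
python3 -c "from h import *;st()"
```

```text
8.88 pos [ 0.5664 -0.0908  0.0467] F [-5.6 -1.6  0.6] tool yaw -0.744 rel r,d mm [137.5  22.2] F in tool [-3.   4.9 -0.6]
```

>>> {"name": "servo_tool", "arguments": {"targets": [0.001,-0.007,0,0,0,-0.01,0.002,-0.014,0,0,0,-0.019,0.002,-0.014,0,0,0,-0.019]}}

```text
time: 9.13
eef_pos: [0.5696, -0.0882, 0.0467]
ee_rot: [0.001, 0.937, -0.349, -0.001]
ft_force: [-6.1, -1.3, 2.2]
width: -0.0003
```

>>> {"name": "servo_tool", "arguments": {"targets": [0.001,-0.007,0,0,0,-0.01,0.002,-0.014,0,0,0,-0.019,0.002,-0.014,0,0,0,-0.019]}}

```text
time: 9.38
eef_pos: [0.5729, -0.0854, 0.0467]
ee_rot: [0.001, 0.942, -0.335, -0.001]
ft_force: [-5.8, -2.4, 2.0]
width: 0.0001
```

```bash
python3 -c "from h import *;st()"
```

```text
9.38 pos [ 0.5729 -0.0854  0.0467] F [-5.8 -2.4  2. ] tool yaw -0.684 rel r,d mm [137.6  22.1] F in tool [-3.   5.5 -2. ]
```

>>> {"name": "servo_tool", "arguments": {"targets": [0.001,-0.007,0,0,0,-0.01,0.002,-0.014,0,0,0,-0.019,0.002,-0.014,0,0,0,-0.019]}}

```text
time: 9.63
eef_pos: [0.576, -0.0826, 0.0467]
ee_rot: [0.001, 0.947, -0.321, -0.001]
ft_force: [-5.7, -2.6, 1.5]
width: -0.0002
```

>>> {"name": "servo_tool", "arguments": {"targets": [0.001,-0.007,0,0,0,-0.01,0.002,-0.014,0,0,0,-0.019,0.002,-0.014,0,0,0,-0.019]}}

```text
time: 9.88
eef_pos: [0.579, -0.0797, 0.0467]
ee_rot: [0.001, 0.952, -0.307, -0.001]
ft_force: [-4.9, -2.8, 1.6]
width: -0.0001
```

```bash
python3 -c "from h import *;st()"
```

```text
9.88 pos [ 0.579  -0.0797  0.0467] F [-4.9 -2.8  1.6] tool yaw -0.624 rel r,d mm [137.6  22. ] F in tool [-2.4  5.1 -1.6]
```

>>> {"name": "servo_tool", "arguments": {"targets": [0.001,-0.007,0,0,0,-0.01,0.002,-0.014,0,0,0,-0.019,0.002,-0.014,0,0,0,-0.019]}}

```text
time: 10.13
eef_pos: [0.582, -0.0766, 0.0467]
ee_rot: [0.001, 0.956, -0.293, -0.001]
ft_force: [-5.3, -1.5, 2.0]
width: -0.0001
```

>>> {"name": "servo_tool", "arguments": {"targets": [0.001,-0.007,0,0,0,-0.01,0.002,-0.014,0,0,0,-0.019,0.002,-0.014,0,0,0,-0.019]}}

```text
time: 10.38
eef_pos: [0.5848, -0.0735, 0.0467]
ee_rot: [0.001, 0.96, -0.279, -0.001]
ft_force: [-4.9, -2.8, 1.8]
width: -0.0001
```

```bash
python3 -c "from h import *;st()"
```

```text
10.38 pos [ 0.5848 -0.0735  0.0467] F [-4.9 -2.8  1.8] tool yaw -0.565 rel r,d mm [137.7  21.9] F in tool [-2.7  5.  -1.8]
```

>>> {"name": "servo_tool", "arguments": {"targets": [0.001,-0.007,0,0,0,-0.01,0.002,-0.014,0,0,0,-0.019,0.002,-0.014,0,0,0,-0.019]}}

```text
time: 10.63
eef_pos: [0.5876, -0.0703, 0.0467]
ee_rot: [0.001, 0.964, -0.264, -0.001]
ft_force: [-4.5, -2.8, 0.9]
width: -0.0001
```

>>> {"name": "servo_tool", "arguments": {"targets": [0.001,-0.007,0,0,0,-0.01,0.002,-0.014,0,0,0,-0.019,0.002,-0.014,0,0,0,-0.019]}}

```text
time: 10.88
eef_pos: [0.5903, -0.0671, 0.0467]
ee_rot: [0.001, 0.968, -0.25, -0.001]
ft_force: [-3.9, -3.4, 0.7]
width: -0.0001
```

```bash
python3 -c "from h import *;st()"
```

```text
10.88 pos [ 0.5903 -0.0671  0.0467] F [-3.9 -3.4  0.7] tool yaw -0.505 rel r,d mm [137.8  21.7] F in tool [-1.8  4.9 -0.7]
```

>>> {"name": "servo_tool", "arguments": {"targets": [0.001,-0.007,0,0,0,-0.01,0.002,-0.014,0,0,0,-0.019,0.002,-0.014,0,0,0,-0.019]}}

```text
time: 11.13
eef_pos: [0.5928, -0.0637, 0.0468]
ee_rot: [0.001, 0.972, -0.235, -0.001]
ft_force: [-4.9, -3.9, 1.0]
width: 0.0001
```

>>> {"name": "servo_tool", "arguments": {"targets": [0.001,-0.007,0,0,0,-0.01,0.002,-0.014,0,0,0,-0.019,0.002,-0.014,0,0,0,-0.019]}}

```text
time: 11.38
eef_pos: [0.5953, -0.0603, 0.0467]
ee_rot: [0.001, 0.975, -0.221, -0.001]
ft_force: [-4.0, -3.8, 0.3]
width: -0.0002
```

```bash
python3 -c "from h import *;st()"
```

```text
11.38 pos [ 0.5953 -0.0603  0.0467] F [-4.  -3.8  0.3] tool yaw -0.445 rel r,d mm [137.8  21.6] F in tool [-2.   5.2 -0.3]
```

>>> {"name": "servo_tool", "arguments": {"targets": [0.001,-0.007,0,0,0,-0.01,0.002,-0.014,0,0,0,-0.019,0.002,-0.014,0,0,0,-0.019]}}

```text
time: 11.63
eef_pos: [0.5975, -0.0571, 0.0467]
ee_rot: [0.001, 0.978, -0.206, -0.001]
ft_force: [-4.7, -4.0, 0.9]
width: 0.0002
```

>>> {"name": "servo_tool", "arguments": {"targets": [0.001,-0.007,0,0,0,-0.01,0.002,-0.014,0,0,0,-0.019,0.002,-0.014,0,0,0,-0.019]}}

```text
time: 11.88
eef_pos: [0.5995, -0.054, 0.0467]
ee_rot: [0.002, 0.981, -0.192, -0.001]
ft_force: [-5.6, -7.0, 1.3]
width: 0.0
```

```bash
python3 -c "from h import *;st()"
```

```text
11.88 pos [ 0.5995 -0.054   0.0467] F [-5.6 -7.   1.3] tool yaw -0.386 rel r,d mm [137.9  22.3] F in tool [-2.6  8.6 -1.3]
```

Force is climbing (8.6 N against a steady 5): it is on the cushion. Half steps now.

>>> {"name": "servo_tool", "arguments": {"targets": [0.001,-0.007,0,0,0,-0.01,0.001,-0.007,0,0,0,-0.01]}}

```text
time: 12.05
eef_pos: [0.6004, -0.0524, 0.0467]
ee_rot: [0.002, 0.983, -0.184, -0.001]
ft_force: [-6.1, -7.8, 1.6]
width: -0.0001
```

```bash
python3 -c "from h import *;st()"
```

```text
12.05 pos [ 0.6004 -0.0524  0.0467] F [-6.1 -7.8  1.6] tool yaw -0.371 rel r,d mm [137.8  22.7] F in tool [-2.9  9.4 -1.6]
```

>>> {"name": "servo_tool", "arguments": {"targets": [0.0005,-0.004,0,0,0,-0.006,0.0005,-0.004,0,0,0,-0.006]}}

```text
time: 12.22
eef_pos: [0.6009, -0.0517, 0.0467]
ee_rot: [0.002, 0.984, -0.18, -0.001]
ft_force: [-6.0, -8.7, 1.0]
width: 0.0001
```

```bash
python3 -c "from h import *;st()"
```

```text
12.22 pos [ 0.6009 -0.0517  0.0467] F [-6.  -8.7  1. ] tool yaw -0.362 rel r,d mm [137.8  23. ] F in tool [-2.5 10.3 -1. ]
```

>>> {"name": "servo_tool", "arguments": {"targets": [0.0005,-0.004,0,0,0,-0.005,0.001,-0.006,0,0,0,-0.008,0.001,-0.006,0,0,0,-0.008,0.001,-0.006,0,0,0,-0.008]}}

```text
time: 12.55
eef_pos: [0.6017, -0.0504, 0.0467]
ee_rot: [0.002, 0.985, -0.174, -0.001]
ft_force: [-5.4, -9.8, 1.3]
width: 0.0002
```

```bash
python3 -c "from h import *;st()"
```

```text
12.55 pos [ 0.6017 -0.0504  0.0467] F [-5.4 -9.8  1.3] tool yaw -0.35 rel r,d mm [137.8  23.2] F in tool [-1.7 11.  -1.3]
```

>>> {"name": "servo_tool", "arguments": {"targets": [0.0005,-0.004,0,0,0,-0.005,0.0005,-0.004,0,0,0,-0.005,0.0005,-0.004,0,0,0,-0.005,0.0005,-0.004,0,0,0,-0.005,0.0005,-0.004,0,0,0,-0.005,0.0005,-0.004,0,0,0,-0.005,0.0005,-0.004,0,0,0,-0.005,0.0005,-0.004,0,0,0,-0.005,0.0005,-0.004,0,0,0,-0.005,0.0005,-0.004,0,0,0,-0.005]}}

```text
time: 13.38
eef_pos: [0.6022, -0.0495, 0.0467]
ee_rot: [0.002, 0.985, -0.17, -0.001]
ft_force: [-6.0, -9.0, 0.7]
width: 0.0
```

```bash
python3 -c "from h import *;st()"
```

```text
13.38 pos [ 0.6022 -0.0495  0.0467] F [-6.  -9.   0.7] tool yaw -0.342 rel r,d mm [137.8  23.2] F in tool [-2.6 10.5 -0.6]
```

I held for 0.8 s at about 11 N in total, some 6 N beyond the turning force. Now I back off and rise.

>>> {"name": "servo_tool", "arguments": {"targets": [0,0.01,0,0,0,0,0,0.03,0,0,0,0,0,0.06,0,0,0,0,0,0.1,0,0,0,0,0,0.13,0,0,0,0,0,0.13,-0.1,0,0,0,0,0.13,-0.2,0,0,0,0,0.13,-0.3,0,0,0,0,0.13,-0.4,0,0,0,0,0.13,-0.5,0,0,0,0,0.13,-0.5,0,0,0,0,0.13,-0.5,0,0,0]}}

```text
time: 14.38
eef_pos: [0.5917, -0.0837, 0.1996]
ee_rot: [-0.001, 0.986, -0.168, 0.003]
ft_force: [-0.1, 0.8, -1.3]
width: 0.0002
```

Run:
```python
from h import *
st()
b=grab_frame('side')[150:300,190:390];a=grab_frame('scene')[130:280,265:465]
o=np.hstack([cv2.resize(x,None,fx=2,fy=2,interpolation=cv2.INTER_CUBIC) for x in(a,b)])[:,:,::-1]
cv2.imwrite('pics/c5.png',cv2.convertScaleAbs(o,alpha=1.5))
for a in(-.4,-.35,-.3): print(a,proj('side',[[.4802+.175*np.cos(a),.0186+.175*np.sin(a),.064]]).round(0),proj('scene',[[.4802+.175*np.cos(a),.0186+.175*np.sin(a),.064]]).round(0))
```

```text
14.38 pos [ 0.5917 -0.0837  0.1996] F [-0.1  0.8 -1.3] tool yaw -0.338 rel r,d mm [139.2  59.4] F in tool [-0.4 -0.7  1.3]
-0.4 [[386. 232.]] [[380. 297.]]
-0.35 [[384. 230.]] [[383. 295.]]
-0.3 [[383. 227.]] [[386. 293.]]
```

View pics/c5.png

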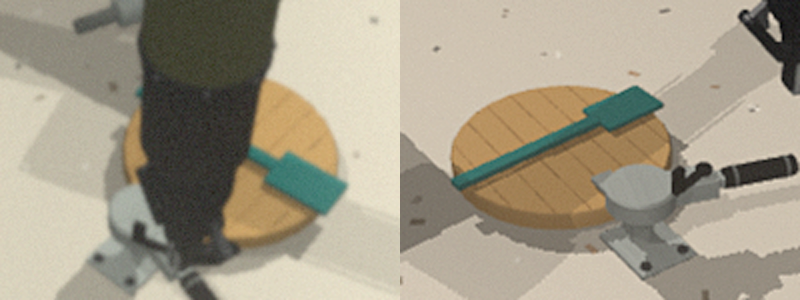

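The handle stands where it was left, with the tab still on the loosening side, the bystanders in view undisturbed, and the arm clear. Handing in.

```bash
python3 -c "from h import *;print(ticket.close_job());st()"
```

```text
the job is handed in; nothing more can be done
None
the job is handed in; nothing more can be done
```

The lever is flipped to the loosening side, the nut is turned to its cushioned stop and pressed home, and the job is handed in at about 14.5 s of the 64 s. The hand-in gave no verdict.

- **Lever:** I pushed the tab over with shut fingers. About 4 N moved it, it snapped across, and the pictures showed it on the right before and after the swing.
- **Nut:** I swung the handle counter-clockwise by about 1.3 rad. It took a steady 5 N or so until the force began to climb near the end of the swing. That puts the nut at roughly 1.2 rad after the lost motion, by estimate only. This is slightly past the quoted 0.75 to 1.15 range, which includes cushion travel and my angle error.
- **Press:** I held it for 0.8 s at about 11 N sideways on the grip, some 6 N beyond the turning force. The readings varied between 10.3 and 11.0 N, and none came near 16 N.
- **Last check:** I backed off and rose clear, and the tool force returned to zero within noise. The handle stayed where I left it, and the lever tab was still on the loosening side. The spatula and board looked unmoved. The canister and dispenser were outside the last crop and the rolling pin only partly in it, but the arm never went near the canister or dispenser and only passed high over the pin's side of the counter.

The 5 N turning force I measured is a little under the stated 6 N, so the true press may have been nearer 12 N. The force between nut and stop could not be read directly.

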